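Retain a carving blank: lay the bar, then hold the sprung tensioner past its click

TASK

On the carving jig, lay the aluminium retaining bar across both cradles, centred and sitting flat down in the two slots, setting it down rather than dropping it, and let go of it. Then push the red paddle of the sprung tensioner slide back towards the bar until it is a little past its ratchet click and its steel tongue lies over the bar, and finish while still holding it pushed in there against its spring, so that a colleague could fit the lock pin. Do not shift the mallet, the gouge or the pencil pot.

Things in the scene. Friction and masses are not known exactly. Their poses are not given: they have to be found in the camera images.
- jig: Fixed carving jig; place and yaw vary, left or right of the bar. Plywood base 240 (x) x 300 (y) x 18 mm; origin under its centre at bench level. Pale wooden blank with rosette, 120 mm wide, centred on y = 0, top 46 mm above the bench; two dark steel cradles at x = +50, y = -120 and +120 mm (20 mm long in y); tensioner slide along x at y = +90 mm, grey spring housing at its +x end (top 44 mm).
- seat (a point): Where the middle of the bar's underside belongs: midway between the cradles, level with their floors (48 mm above the bench), axes as the jig's. Each slot is open at the top and towards +/-y, 38 mm wide in x, between dark cheeks 14 mm high with yellow lips flaring to a mouth about 50 mm wide, 73 mm above the bench.
- bar: Loose aluminium retaining bar, 0.3 to 0.55 kg, 300 mm long along its y, 30 mm wide in x, 12 mm thick, lying flat on the bench, roughly pointing away from the robot; either end round will do. On its middle a blue grip block 20 (x) x 60 mm (y), 12 to 40 mm above the underside: take it there, fingers closing along the bar's x. Origin: centre of the underside.
- paddle: Red upright paddle on the tensioner slide, 16 mm thick (x), 30 mm wide (y), 65 mm tall; origin at the centre of its foot, 40 mm above the bench; axes as the jig's. Starts at jig x = -65, y = +90 mm and moves along jig +x. A steel tongue 20 mm wide runs from its front towards the bar, 65 to 73 mm above the bench, clearing a seated bar's top by 5 mm; its tip starts 23 mm short of the bar.
- push_face (a point): Middle of the paddle's rear (-x) face where a finger pushes, 85 mm above the bench; axes as the jig's, push along +x. Nothing stands behind the face.
- tensioner (a joint): Travel of the slide along jig +x, m: 0 sprung out (start), 0.050 hard stop. Spring about 4 N at 0, rising 160 N/m to 12 N at the stop. From 0.020 to 0.034 a tooth lifts the pawl, adding up to about 9 N; by 0.035 the pawl has dropped behind the tooth: the click. If let go, the slide settles back against the pawl at about 0.033, or slips out: only a steady push keeps it past the click. Hold at about 0.042.
- pawl (a joint): Small yellow click pawl beside the slide, on its +y side, turning about a vertical pin, rad: 0 at rest, up to about 0.07 as the tooth passes, 0 again past the click. It is not to be handled.
- mallet: Bystander: turned dark wooden carving mallet standing on its head, 86 mm across, 230 mm tall; origin under its centre.
- gouge: Bystander: carving gouge lying on the bench, 240 mm long along its x, handle 26 mm thick; origin under the ferrule.
- pencil_pot: Bystander: empty blue ceramic pencil pot, 72 mm across, 95 mm tall; origin under its centre.

How it is judged (in metres and radians):
On the way, in this order (a step that is already met when the one before it is completed fails the run):
1. the bar lies in both cradles and has been let go (x of bar in the frame of seat between -0.009 and 0.009 m and y of bar in the frame of seat between -0.025 and 0.025 m and z of bar in the frame of seat between -0.003 and 0.004 m and angle between the y axis of bar and the y axis of seat, either way round below 0.08 rad and angle between bar's own z axis and vertical below 0.04 rad and contact force between each of the fingers, the arm and bar below 0.5 N and linear speed of bar below 0.03 m/s), for 0.2 s.
2. the tensioner is pushed past its click (value of joint tensioner above 0.035 m and value of joint pawl below 0.03 rad and contact force between any of the fingers, the arm and paddle above 5 N), for 0.2 s.
At the end, for the whole second after the job is handed in: Bar at rest, untouched, flat in both cradles (centred within 25 mm lengthwise, 4 mm in height, 0.08 rad), and the robot still pushing the paddle with over 5 N, the slide steady past the click (travel over 35 mm, pawl dropped) (all of step 1 and all of step 2 and velocity of joint tensioner between -0.01 and 0.01 m/s); the arm keeps its last pose, push and grip.
It fails at once if a bystander is shifted by more than 30 mm (distance of any of mallet, gouge, pencil_pot from where it was at the start of the episode above 0.03 m).
It fails at once if the bar is dropped into or beside the cradles (faster than 0.5 m/s within 50 mm of its seat) (distance between bar and seat below 0.05 m and linear speed of bar above 0.5 m/s).
It also fails if it takes over 58 s, if anything falls off the work surface, if the arm or the gripper's body presses on something with over 40 N, if the wrist force passes 120 N, or if a joint passes its speed limit or range.

ROBOT

A 7-joint arm with a two-finger parallel gripper is mounted at the origin on the work surface. World frame = base frame: x ahead of the robot, y to its left, z up, the work surface at z = 0. Lengths are in mm, angles in rad, forces in N, time in s.
With the tool pointing down it reaches from about 400 to 875 mm from the base axis. Payload 4.4 kg.
Tool frame: the origin (TCP) lies on the centre line of the jaws, within the pads' length; the fingertips stand 25 mm ahead of it and the grasp point (between the pads) lies 6 mm ahead of it (ctrl.finger_overhang is the distance from the TCP to the fingertips, in mm); z points along the fingers, y is the line along which they close (so a half turn about z gives the same grasp; the last joint's range is limited). The gripper opens to 85 mm and grips with 20 to 120 N. Pads are 22 mm wide; open, the fingers measure 114 mm over their backs; the gripper's body (76 mm by 85 mm) begins 54 mm behind the grasp point. The pads swing forward as they close: fully open they stand 13 mm farther back than shut.
Start: joints at [1.086, 0.628, 0.038, 1.517, -0.027, 0.996, -0.02], TCP at [264.359, -593.828, 256.313] pointing down, gripper open.
Joint ranges: [-3.06, 3.06], [-0.37, 2.12], [-1.25, 1.32], [0.18, 2.47], [-1.1, 4.24], [0.23, 1.98], [-2.94, 2.94]. Speed limits (rad/s): [2.57, 2.57, 3.14, 3.14, 3.14, 3.14, 3.14].

INTERFACE

Orientations are given as [roll, pitch, yaw] about the fixed x, y, z axes, in that order (R = Rz(yaw) Ry(pitch) Rx(roll)).
In Python, from cell import ctrl gives the robot as it stands. The module is installed in compiled form; this text tells all that it offers.
- The arm moves only by the tool play_rows, never from a script. Its argument "targets" is a list of rows, each a list of 5 numbers: the closure, from 0 (fully open) to 1 (shut), then the shift along the tool's x, y, z in cm, then the turn about the tool's z in degrees. In form: [[gripper, dx, dy, dz, spin], ...]. A call has 1 to 10 rows; each row is the pose to reach, as a shift and turn from the pose commanded when the call began, along the tool's axes at that moment; what a row does not reach only later rows make up. A row lasts 1/10 s, in which the tool goes at most 50 mm and 8.59 degrees, less where a joint would pass 70% of its speed; a pose out of reach is approached as far as the arm can. A call with a gripper value outside its range is refused whole. The fingers move at their own pace and stop on an object; the grip force is fixed at half the most. Time passes only in rows, so rows that repeat a pose let the fingers close. It gives the time, the measured TCP pose, the force, the opening and the grip force at its end, in the units of the state.
- ctrl.read_state(): the state, without advancing time (a new reading comes with each control period).
- ctrl.get_image(name): name is "side" or "top" or "wrist"; returns (picture, depth): 384x512x3 uint8, red, green, blue; 384x512 float32, mm along the optical axis (not along the pixel's ray), 0 where there is no reading.
- ctrl.calibration(name): a dict with "vfov" (degrees; the focal length in pixels is half the picture's height over the tangent of half this angle, whatever the lens; pixels are square), "cx", "cy" (the principal point, pixels), "k1" (the pictures are not rectified: a ray, as slopes to the right and down, at radius r is drawn at 1 + k1 r^2 times it, then the intrinsics apply), "extrinsics" (4x4, takes a point from camera to world coordinates); the wrist camera has in their place "mount" (4x4, takes a point from camera to tool coordinates, whose origin is the TCP and whose axes are the flange's). Camera axes: x right, y down, z forward; pixel columns grow to the right and rows downward; lengths in mm; the calibration is good to about 2 mm. A picture is of the moment at which its call begins: read the wrist's pose just before it. calibration takes no time and is no camera call.
- ctrl.finish_job(): hands the job in; it is judged then, once.
Trained networks look in the newest picture that a camera, given by its name, has taken for a name from the list of things; names that differ only in an ending like _2 or _b are one class to them, and where a whole thing is asked for, a point or a joint stands for the part that bears it (a point fixed in the world has none). Each returns a list of dicts, best first, with "confidence" (0 to 1); they miss things now and then, are a little off and sometimes report something else, mostly with a low value. They report only what shows in the picture. A call takes as long as a camera call.
- ctrl.search_frame(camera, name): "bbox" ([left, top, right, bottom] in pixels, round what is visible of it).
- ctrl.trace(camera, name): "pixels" (384x512 bool, what is visible of it) and "bbox" ([left, top, right, bottom] in pixels, round what is visible of it).
The state is a dict: "clock": time; "qpos": joint angles; "qd": joint speeds; "tau": joint torques, N m; "eef_pos": TCP position; "tool_rot": TCP orientation; "force": force on the tool from outside, world axes, zero at the start; "torque": the same for the moment, N m; "width": finger opening in mm; "gripper_force": force on a finger pad.
Only numpy, scipy, OpenCV 4.12 (cv2) and the standard library are available. Lean on these libraries where they do the work, as an engineer would, in place of code of your own. Each camera call takes 0.05 s, during which the arm holds its last target. There are 200 camera calls.

## Working session

There is one attempt and no reset: what is moved stays moved. The work goes in short steps, Python scripts to look and compute and a tool call to move; the robot and the scene stay as the last step left them, time stands still between calls to the robot, and variables do not carry over. Pictures are saved under pics/ and viewed, at most 10 in all, crops included, and the job is handed in when it is done.

Besides the shell and the picture viewer there is one more tool, called after ">>>" by a JSON object that holds its "op" and its "data", one argument or row to a line. play_rows: Moves the arm, as the interface text tells. Its arguments: {"type":"object","properties":{"targets":{"type":"array"}},"required":["targets"]}

```bash
mkdir -p pics; cat > h.py <<'E'
import numpy as np, cv2
from cell import ctrl
from scipy.spatial.transform import Rotation as R
def grab(n):
    s=ctrl.read_state(); im,d=ctrl.get_image(n); c=ctrl.calibration(n)
    if n=="wrist":
        T=np.eye(4); T[:3,:3]=R.from_euler('xyz',s['tool_rot']).as_matrix(); T[:3,3]=s['eef_pos']; T=T@np.array(c['mount'])
    else: T=np.array(c['extrinsics'])
    return im,d,cloud(d,c,T)
def cloud(d,c,T):
    h,w=d.shape; f=h/2/np.tan(np.radians(c['vfov'])/2)
    K=np.array([[f,0,c['cx']],[0,f,c['cy']],[0,0,1.]])
    v,u=np.mgrid[:h,:w]
    p=cv2.undistortPoints(np.stack([u,v],-1).reshape(-1,1,2).astype(np.float64),K,np.array([c['k1'],0,0,0.])).reshape(h,w,2)
    P=np.concatenate([p*d[...,None],d[...,None]],-1)
    P=P@T[:3,:3].T+T[:3,3]; P[d<=0]=np.nan
    return P
def save(n,im): cv2.imwrite('pics/'+n+'.png',im[...,::-1])
E
python3 - <<'E'
from h import *
s=ctrl.read_state(); print(s)
for cam in ("top","side"):
    im,d,P=grab(cam); save(cam+'0',im); np.savez(cam+'0.npz',im=im,P=P)
    for n in ("bar","jig","paddle","mallet","gouge","pencil_pot"):
        for r in ctrl.trace(cam,n)[:1]:
            m=r['pixels']; q=P[m]; q=q[~np.isnan(q[:,0])]
            if len(q): print(cam,n,round(r['confidence'],2),r['bbox'],np.median(q,0).round(),np.percentile(q,2,axis=0).round(),np.percentile(q,98,axis=0).round())
E
```

```text
{'clock': 0.0, 'qpos': array([ 1.0862249 ,  0.62933295,  0.03845799,  1.51838772, -0.0269846 ,
        0.9963488 , -0.02002061]), 'qd': array([-1.88567438e-04, -2.80243788e-04, -3.01065608e-04, -1.49826569e-04,
        2.52586006e-04,  7.38702316e-04, -4.48998082e-05]), 'tau': array([ 2.15856135e-04, -5.63397002e+01,  1.22603998e+00, -1.93437767e+01,
        1.09014902e-02,  1.04322188e-02, -5.08576051e-06]), 'eef_pos': array([ 264.08364975, -593.2754787 ,  255.39161135]), 'tool_rot': array([-3.13963489e+00,  4.83441943e-05,  4.18745830e-01]), 'force': array([0.10639814, 0.93283589, 0.29583876]), 'torque': array([-0.02890027, -0.02407193,  0.03043478]), 'gripper_force': 0.0, 'width': 85.33477532817867}
top bar 0.29 [156.7, 171.6, 172.4, 214.5] [509. 245.  70.] [465. 228.  17.] [595. 267. 108.]
top jig 0.89 [142.9, 147.4, 239.5, 230.1] [547. 160.  23.] [430.  17.  14.] [667. 305.  74.]
top paddle 0.62 [155.8, 173.7, 170.5, 214.0] [509. 245.  71.] [466. 228.  20.] [582. 263. 108.]
top mallet 0.73 [377.4, 166.7, 420.0, 194.2] [ 553. -486.  113.] [ 521. -525.   16.] [ 595. -458.  232.]
top gouge 0.6 [104.0, 138.6, 113.1, 206.5] [585. 441.  21.] [501. 424.  -3.] [723. 462.  29.]
top pencil_pot 0.86 [370.3, 225.0, 400.8, 243.7] [ 402. -475.   52.] [ 374. -492.    3.] [ 433. -429.   98.]
side bar 0.87 [215.7, 151.1, 294.6, 181.3] [ 559. -183.   11.] [ 424. -227.   -0.] [ 700. -151.   41.]
side jig 0.62 [182.6, 203.4, 277.4, 301.9] [542. 192.  28.] [428.  17.   7.] [664. 312.  73.]
side mallet 0.63 [262.7, 60.9, 284.1, 119.8] [ 554. -481.  101.] [ 520. -757.   -1.] [ 596. -457.  229.]
side gouge 0.63 [135.2, 333.4, 228.3, 349.0] [581. 445.  19.] [496. 423.  -3.] [722. 458.  26.]
side pencil_pot 0.76 [300.5, 97.4, 321.0, 131.3] [ 402. -441.   66.] [ 370. -495.    5.] [ 433. -427.   96.]
```

```bash
python3 - <<'E'
from h import *
a=np.load('top0.npz')['im'][110:260,90:440]; b=np.load('side0.npz')['im'][50:360,120:330]
a=cv2.resize(a,None,fx=2.2,fy=2.2,interpolation=cv2.INTER_CUBIC); save('a',a)
b=cv2.resize(b,None,fx=1.9,fy=1.9,interpolation=cv2.INTER_CUBIC); save('b',b)
E
```

```text
(no output)
```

View pics/a.png

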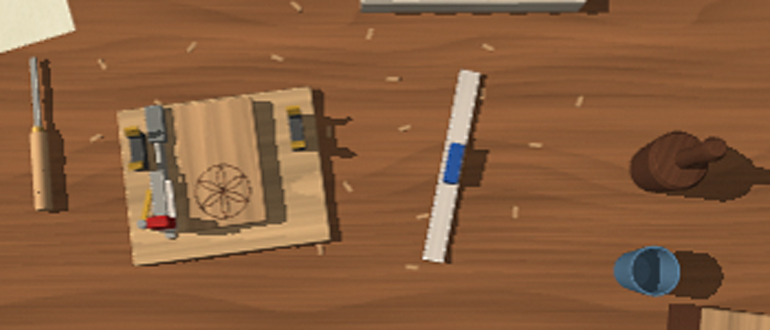

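View pics/b.png

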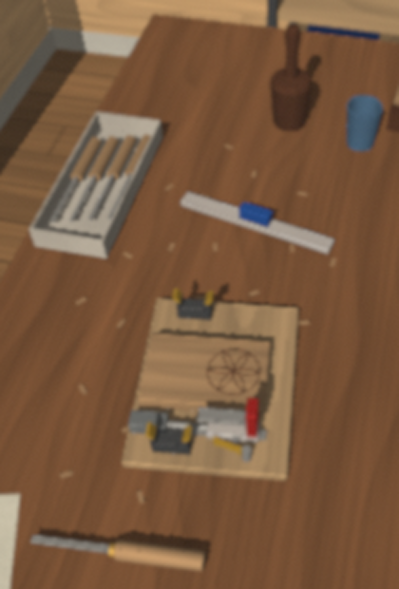

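```bash
cat >> h.py <<'E'
def rect(q):
    (c,wh,a)=cv2.minAreaRect(q[:,:2].astype(np.float32)); return np.round(c,1),np.round(wh,1),round(a,1)
def trim(q):
    q=q[np.isfinite(q[:,0])]; return q
E
python3 - <<'E'
from h import *
for cam in ("top","side"):
    z=np.load(cam+'0.npz'); im,P=z['im'].astype(int),z['P']; r,g,b=im[...,0],im[...,1],im[...,2]
    X,Y,Z=P[...,0],P[...,1],P[...,2]
    inb=(X>380)&(X<740)&(Y>-300)&(Y<-80)
    blue=inb&(b>r+60); q=trim(P[blue]); print(cam,'block',len(q),np.median(q,0).round(1),rect(q))
    al=inb&(abs(r-b)<35)&(r>110); q=trim(P[al]); print('alu',len(q),rect(q),np.median(q,0).round(1))
    base=(X>380)&(X<720)&(Y>-30)&(Y<350)&(Z>12)&(Z<26)&(r>g+15)&(r>130); q=trim(P[base]); print('base',len(q),rect(q))
    red=(X>380)&(X<720)&(Y>-30)&(Y<350)&(r>150)&(g<70); q=trim(P[red]); print('red',len(q),np.median(q,0).round(1),np.percentile(q,[3,97],axis=0).round(1))
    bl=(X>380)&(X<720)&(Y>-30)&(Y<350)&(Z>42)&(Z<50)&(r>g+15)&(r>130); q=trim(P[bl]); print('blank',len(q),rect(q))
    yel=(X>380)&(X<720)&(Y>-30)&(Y<350)&(Z>60)&(r>b+90)&(g>120); q=trim(P[yel]); print('lips',len(q)); 
    for lo,hi in ((-30,120),(180,350)):
        k=q[(q[:,1]>lo)&(q[:,1]<hi)]; print(len(k),k.mean(0).round(1))
E
```

```text
top block 106 [ 565.1 -188.4   40.3] (array([ 565.1, -188.2]), array([21.5, 59. ]), 73.7)
alu 598 (array([ 564.5, -190.2]), array([ 33. , 296.8]), 77.7) [ 529.5 -184.7   12.7]
base 2323 (array([550.6, 162.3]), array([239.3, 299.8]), 7.4)
red 38 [475.1 241.6 104.7] [[469.1 229.2 100.2]
 [481.5 254.6 108.4]]
blank 1673 (array([564.6, 173.8]), array([188.9, 241.3]), 6.5)
lips 43
21 [612.   48.8  73.6]
22 [576.1 285.5  73. ]
side block 115 [ 560.4 -183.    37. ] (array([ 560.2, -187.4]), array([20.8, 55.8]), 79.4)
alu 638 (array([ 563.7, -196.7]), array([ 50.5, 308.1]), 78.1) [ 540.1 -182.7   10.4]
base 2849 (array([547.7, 160.9]), array([238.6, 302.3]), 7.1)
red 14 [470.5 256.2  99.9] [[466.2 252.7  53.3]
 [474.3 258.5 106. ]]
blank 1865 (array([561.6, 184.1]), array([186.3, 165.5]), 5.8)
lips 1
0 [nan nan nan]
1 [609.5 298.2  66.9]<stdin>:13: RuntimeWarning: Mean of empty slice.
  ret = um.true_divide(
```

>>> {"op": "play_rows", "data": {
  "targets": [
    [0, 43.8, -24.6, 0, 36],
    [0, 43.8, -24.6, 0, 36],
    [0, 43.8, -24.6, 0, 36],
    [0, 43.8, -24.6, 0, 36],
    [0, 43.8, -24.6, 0, 36],
    [0, 43.8, -24.6, 0, 36],
    [0, 43.8, -24.6, 0, 36],
    [0, 43.8, -24.6, 0, 36],
    [0, 43.8, -24.6, 0, 36],
    [0, 43.8, -24.6, 0, 36]
  ]
}}

```text
clock: 1.7
eef_pos: [564.2, -191.1, 256.6]
tool_rot: [3.142, -0.001, -0.209]
force: [0.2, -0.1, -0.7]
width: 85.4
gripper_force: 0.0
```

>>> {"op": "play_rows", "data": {
  "targets": [
    [0, 0, 0, 0, 0],
    [0, 0, 0, 0, 0],
    [0, 0, 0, 0, 0],
    [0, 0, 0, 0, 0]
  ]
}}

```text
clock: 2.1
eef_pos: [562.1, -194.8, 256.4]
tool_rot: [3.141, 0.0, -0.213]
force: [0.1, 0.1, 0.5]
width: 85.5
gripper_force: 0.0
```

```bash
python3 - <<'E'
from h import *
im,d,P=grab('wrist'); save('w1',im); s=ctrl.read_state(); print(s['eef_pos'].round(1),s['tool_rot'].round(4))
r,g,b=[im[...,i].astype(int) for i in range(3)]
X,Y,Z=P[...,0],P[...,1],P[...,2]
for t in ctrl.trace('wrist','bar')[:1]:
    m=t['pixels']; print(t['confidence'],t['bbox'])
    blue=m&(b>r+60)&(Z>33); q=trim(P[blue]); print('block',len(q),np.median(q,0).round(1),rect(q))
    q=trim(P[m&(Z>6)&(Z<18)]); print('alu',len(q),rect(q),np.median(q,0).round(1))
    c=q[:,:2].mean(0); u,S,v=np.linalg.svd(q[:,:2]-c,full_matrices=False); print(c,np.degrees(np.arctan2(v[0,1],v[0,0])))
E
```

```text
[ 562.2 -194.7  256.5] [ 3.1409e+00 -1.0000e-04 -2.1250e-01]
0.79 [229.8, 0.0, 262.7, 268.8]
block 1055 [ 568.2 -188.7   39.5] (array([ 567. , -188.4]), array([18.1, 57.3]), 77.9)
alu 6156 (array([ 562.9, -188.1]), array([ 30.1, 293.7]), 78.2) [ 608.2 -196.4   11.5]
[ 583.05968364 -192.53969625] 168.3030774237907
```

View pics/w1.png

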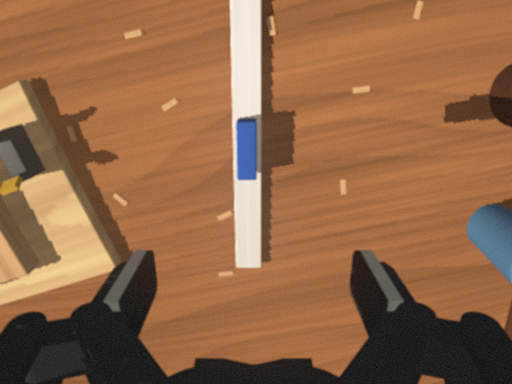

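>>> {"op": "play_rows", "data": {
  "targets": [
    [0, 0.25, -0.7, 5, 0],
    [0, 0.25, -0.7, 10, 0],
    [0, 0.25, -0.7, 15, 0],
    [0, 0.25, -0.7, 19, 0],
    [0, 0.25, -0.7, 21.4, 0],
    [0, 0.25, -0.7, 21.4, 0],
    [0, 0.25, -0.7, 21.4, 0],
    [0.5, 0.25, -0.7, 21.4, 0],
    [1, 0.25, -0.7, 21.4, 0],
    [1, 0.25, -0.7, 21.4, 0]
  ]
}}

```text
clock: 3.2
eef_pos: [567.9, -186.8, 43.8]
tool_rot: [3.141, -0.003, -0.21]
force: [0.9, 0.7, -0.5]
width: 43.9
gripper_force: 0.0
```

>>> {"op": "play_rows", "data": {
  "targets": [
    [1, 0, 0, 0, 0],
    [1, 0, 0, 0, 0],
    [1, 0, 0, 0, 0],
    [1, 0, 0, 0, 0],
    [1, 0, 0, 0, 0],
    [1, 0, 0, 0, 0]
  ]
}}

```text
clock: 3.8
eef_pos: [567.4, -187.4, 43.3]
tool_rot: [3.141, -0.002, -0.21]
force: [-0.9, -1.5, 5.1]
width: 18.5
gripper_force: 60.4
```

>>> {"op": "play_rows", "data": {
  "targets": [
    [1, 0, 0, -2, 0],
    [1, 0, 0, -5, 0],
    [1, 0, 0, -9, 0],
    [1, 0, 0, -13, 0],
    [1, 0, 0, -17, 0],
    [1, 0, 0, -20, 0],
    [1, 0, 0, -20, 0],
    [1, 0, 0, -20, 0]
  ]
}}

```text
clock: 4.6
eef_pos: [566.2, -186.0, 241.5]
tool_rot: [-3.141, 0.001, -0.209]
force: [0.3, 0.2, -5.7]
width: 18.4
gripper_force: 59.7
```

```bash
python3 - <<'E'
from h import *
s=ctrl.read_state(); print(s['qpos'].round(3),s['eef_pos'],s['tool_rot'],s['width'],s['force'])
E
```

```text
[ 0.139  0.574  0.208  1.694 -0.145  0.89  -1.374] [ 566.24094075 -185.99543185  241.49473924] [-3.14113751e+00  1.35038820e-03 -2.09248704e-01] 18.378424010851745 [ 0.28008925  0.2388483  -5.74035886]
```

>>> {"op": "play_rows", "data": {
  "targets": [
    [1, -3, -5, -1, -8.5],
    [1, -6, -10, -2, -17],
    [1, -10.3, -16.8, -4, -25.5],
    [1, -10.3, -16.8, -4, -34],
    [1, -10.3, -16.8, -4, -42.5],
    [1, -10.3, -16.8, -4, -51],
    [1, -10.3, -16.8, -4, -59.5],
    [1, -10.3, -16.8, -4, -68],
    [1, -10.3, -16.8, -4, -76.5],
    [1, -10.3, -16.8, -4, -85]
  ]
}}

```text
clock: 5.6
eef_pos: [499.3, -0.7, 279.6]
tool_rot: [-3.136, 0.001, 1.28]
force: [-0.3, 0.4, -4.3]
width: 18.7
gripper_force: 60.3
```

>>> {"op": "play_rows", "data": {
  "targets": [
    [1, 0, 0, 0, -8],
    [1, 0, 0, 0, -16],
    [1, 0, 0, 0, -24.3],
    [1, 0, 0, 0, -24.3],
    [1, 0, 0, 0, -24.3],
    [1, 0, 0, 0, -24.3],
    [1, 0, 0, 0, -24.3]
  ]
}}

```text
clock: 6.3
eef_pos: [500.9, -0.7, 281.9]
tool_rot: [-3.141, -0.0, 1.697]
force: [-0.3, 0.1, -3.7]
width: 18.9
gripper_force: 60.3
```

```bash
python3 - <<'E'
from h import *
im,d,P=grab('wrist'); save('w2',im); s=ctrl.read_state(); print(s['eef_pos'].round(1),s['tool_rot'].round(4))
np.savez('w2.npz',im=im,P=P)
r,g,b=[im[...,i].astype(int) for i in range(3)]
X,Y,Z=P[...,0],P[...,1],P[...,2]
J=(X>400)&(X<720)&(Y>-30)&(Y<350)
yel=J&(Z>55)&(Z<85)&(r>b+70)&(g>90)&(g>r*.65)
n,l,st,c=cv2.connectedComponentsWithStats(yel.astype(np.uint8))
for i in range(1,n):
    if st[i,4]>15: q=trim(P[l==i]); print('yel',st[i],q.mean(0).round(1))
q=trim(P[J&(Z>42)&(Z<50)&(r>g+15)]); print('blank',len(q),rect(q))
q=trim(P[J&(Z>13)&(Z<25)&(r>g+15)]); print('base',len(q),rect(q))
q=trim(P[J&(Z>95)&(Z<115)&(r>140)&(g<80)]); print('paddle top',len(q),rect(q) if len(q) else 0)
E
```

```text
[501.   -0.7 282.1] [-3.1411 -0.      1.6972]
yel [346 109  11  24 213] [589.2  45.9  69.9]
yel [393 110  19  23 325] [640.4  52.1  68.7]
blank 8302 (array([598.4,  98.3]), array([146. , 123.8]), 9.5)
base 11026 (array([560.1,  85. ]), array([240. , 146.3]), 7.2)
paddle top 0 0
```

View pics/w2.png

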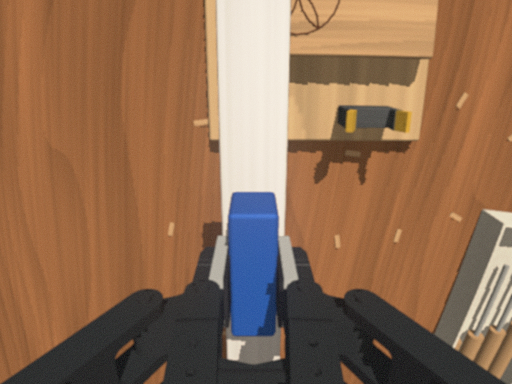

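```bash
python3 - <<'E'
from h import *
z=np.load('w2.npz'); im,P=z['im'].astype(int),z['P']; r,g,b=im[...,0],im[...,1],im[...,2]; Z=P[...,2]
T=R.from_euler('xyz',[-3.1411,0,1.6972]).as_matrix()
Q=(P-np.array([501,-.7,282.1]))@T
m=(Z>180)&(abs(r-b)<60)&(r>150); m[190:]=0; q=trim(Q[m])
print(len(q)); 
for lo in range(20,150,25):
    k=q[(q[:,0]>lo)&(q[:,0]<lo+25)]
    if len(k)>20: print(lo,k[:,1].min().round(1),k[:,1].max().round(1),np.median(k[:,2]).round(1))
print('end',q[:,0].max())
k=trim(Q[(b>r+60)&(Z>200)]); print('block',np.percentile(k,[1,50,99],axis=0).round(1))
E
```

```text
13298
20 -14.8 15.3 32.0
45 -14.8 15.0 32.0
70 -14.9 15.2 32.0
95 -14.8 15.3 32.1
end 109.4168871595043
block [[-27.8  -9.1   2.7]
 [ 10.3  -0.3   4.1]
 [ 29.9   9.2  26.3]]
```

>>> {"op": "play_rows", "data": {
  "targets": [
    [1, 4, 3, 0, 0],
    [1, 8, 6, 2, 0],
    [1, 12, 9, 4, 0],
    [1, 15.5, 11.9, 7, 0],
    [1, 15.5, 11.9, 11, 0],
    [1, 15.5, 11.9, 11, 0],
    [1, 15.5, 11.9, 11, 0],
    [1, 15.5, 11.9, 11, 0],
    [1, 15.5, 11.9, 11, 0],
    [1, 15.5, 11.9, 11, 0]
  ]
}}

```text
clock: 7.35
eef_pos: [600.5, 167.5, 174.5]
tool_rot: [3.138, -0.0, 1.697]
force: [-0.6, 0.1, -3.8]
width: 18.8
gripper_force: 60.6
```

```bash
python3 - <<'E'
from h import *
s=ctrl.read_state(); print(s['eef_pos'].round(1),s['tool_rot'].round(4)); e=s['eef_pos']; T=R.from_euler('xyz',s['tool_rot']).as_matrix()
print('tool err to seat', (np.array([599.6,168.4,91.5])-e)@T)
im,d,P=grab('wrist'); save('w3',im); np.savez('w3.npz',im=im,P=P)
r,g,b=[im[...,i].astype(int) for i in range(3)]
X,Y,Z=P[...,0],P[...,1],P[...,2]
yel=(Y>200)&(Z>50)&(Z<80)&(r>b+70)&(g>90)&(g>r*.65)
n,l,st,c=cv2.connectedComponentsWithStats(yel.astype(np.uint8))
for i in range(1,n):
    if st[i,4]>15: q=trim(P[l==i]); print('yel',st[i],q.mean(0).round(1))
q=trim(P[(Z>95)&(Z<115)&(r>140)&(g<80)]); print('paddle top',len(q),rect(q) if len(q) else 0)
E
```

```text
[600.5 167.5 174.5] [ 3.1381e+00 -2.0000e-04  1.6967e+00]
tool err to seat [ 1.02652884 -1.08235949 82.98574613]
yel [198   0  18  23 370] [559.3 279.2  71. ]
yel [292   0  14  22 258] [613.3 286.2  71.9]
paddle top 1395 (array([475.1, 242.9]), array([16.8, 28.3]), 5.2)
```

View pics/w3.png

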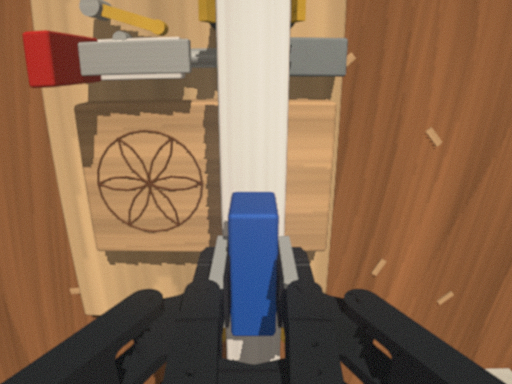

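>>> {"op": "play_rows", "data": {
  "targets": [
    [1, 0.1, -0.05, 1.5, 0],
    [1, 0.1, -0.05, 3, 0],
    [1, 0.1, -0.05, 4.5, 0],
    [1, 0.1, -0.05, 5.5, 0],
    [1, 0.1, -0.05, 6.3, 0],
    [1, 0.1, -0.05, 6.9, 0],
    [1, 0.1, -0.05, 7.4, 0],
    [1, 0.1, -0.05, 7.7, 0],
    [1, 0.1, -0.05, 7.9, 0],
    [1, 0.1, -0.05, 7.9, 0]
  ]
}}

```text
clock: 8.4
eef_pos: [598.9, 169.0, 93.3]
tool_rot: [3.141, -0.0, 1.698]
force: [-0.7, 0.1, -4.2]
width: 18.6
gripper_force: 60.8
```

>>> {"op": "play_rows", "data": {
  "targets": [
    [1, 0, 0, 0.1, 0],
    [1, 0, 0, 0.2, 0],
    [1, 0, 0, 0.3, 0],
    [1, 0, 0, 0.4, 0],
    [1, 0, 0, 0.4, 0],
    [1, 0, 0, 0.4, 0]
  ]
}}

```text
clock: 9.0
eef_pos: [599.2, 169.1, 91.3]
tool_rot: [3.141, 0.0, 1.698]
force: [-3.4, -2.3, 9.1]
width: 18.9
gripper_force: 62.6
```

>>> {"op": "play_rows", "data": {
  "targets": [
    [0.5, 0, 0, -0.1, 0],
    [0.5, 0, 0, -0.1, 0],
    [0.5, 0, 0, -0.1, 0],
    [0.5, 0, 0, -0.1, 0],
    [0.5, 0, 0, -0.1, 0],
    [0.5, 0, 0, -3, 0],
    [0.5, 0, 0, -6, 0],
    [0.5, 0, 0, -10, 0],
    [0.5, 0, 0, -13, 0],
    [0.5, 0, 0, -13, 0]
  ]
}}

```text
clock: 10.0
eef_pos: [601.6, 170.1, 224.1]
tool_rot: [3.133, -0.002, 1.698]
force: [-0.1, 0.2, -0.1]
width: 42.4
gripper_force: 0.0
```

```bash
python3 - <<'E'
from h import *
s=ctrl.read_state(); print(s['eef_pos'].round(1),s['tool_rot'].round(4),s['width'],s['qpos'].round(2)); 
im,d,P=grab('wrist'); save('w4',im)
r,g,b=[im[...,i].astype(int) for i in range(3)]
X,Y,Z=P[...,0],P[...,1],P[...,2]
q=trim(P[(Z>95)&(Z<115)&(r>140)&(g<80)]); print('paddle top',len(q),rect(q) if len(q) else 0)
m=(Z>50)&(Z<68)&(abs(r-b)<50)&(r>150)&(X>560)&(X<640)
q=trim(P[m]); print('bar',rect(q),np.percentile(q,[3,50,97],axis=0).round(1))
for lo in range(190,330,20):
    k=q[(q[:,1]>lo)&(q[:,1]<lo+20)]
    if len(k)>20: print(lo,k.mean(0).round(1))
k=trim(P[(b>r+60)&(Z>84)&(Z<92)&(Y>50)]); print('block',rect(k))
E
```

```text
[601.6 170.1 224.1] [ 3.1326e+00 -1.8000e-03  1.6980e+00] 42.43296228537817 [-0.15  0.63 -0.27  1.63  0.21  0.9  -0.38]
paddle top 900 (array([475.3, 242.7]), array([15.4, 28.1]), 6.4)
bar (array([600.3, 160.8]), array([ 29.8, 283.6]), 7.3) [[573.3  33.2  58.2]
 [596.3 221.7  59.5]
 [624.3 297.1  60.9]]
190 [594.7 202.5  59.7]
210 [592.5 220.   59.4]
230 [590.2 240.1  59.6]
250 [587.5 260.1  59.5]
270 [584.8 280.1  59.5]
290 [583.6 295.9  59.6]
block (array([598.8, 169.4]), array([17.7, 58.8]), 7.6)
```

View pics/w4.png

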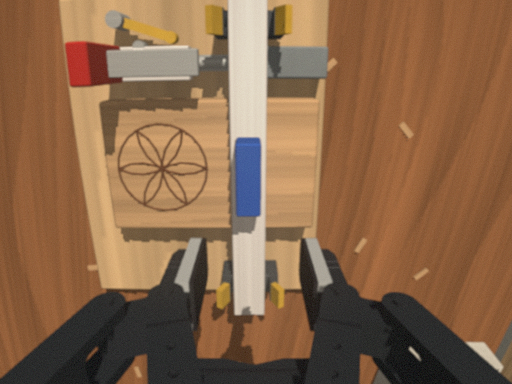

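>>> {"op": "play_rows", "data": {
  "targets": [
    [1, 2, -4, 0, 0],
    [1, 4.4, -8.3, 0, 0],
    [1, 6.6, -12.5, 0, 0],
    [1, 8.8, -16.6, 0, 0],
    [1, 8.8, -16.6, 0, 0],
    [1, 8.8, -16.6, 4, 0],
    [1, 8.8, -16.6, 8, 0],
    [1, 8.8, -16.6, 12, 0],
    [1, 8.8, -16.6, 12, 0],
    [1, 8.8, -16.6, 12, 0]
  ]
}}

```text
clock: 11.05
eef_pos: [422.5, 234.8, 98.7]
tool_rot: [-3.139, 0.001, 1.698]
force: [0.1, -0.2, -0.6]
width: -0.3
gripper_force: 0.0
```

>>> {"op": "play_rows", "data": {
  "targets": [
    [1, 0, 0, 0, 0],
    [1, 0, 0, 0, 0],
    [1, 0, 0, 0, 0]
  ]
}}

```text
clock: 11.35
eef_pos: [424.0, 235.6, 100.9]
tool_rot: [3.139, -0.001, 1.698]
force: [0.0, 0.3, 0.8]
width: -0.2
gripper_force: 0.0
```

```bash
python3 - <<'E'
from h import *
s=ctrl.read_state(); e=s['eef_pos'];T=R.from_euler('xyz',s['tool_rot']).as_matrix()
print(e.round(1),s['tool_rot'].round(4),s['width'],s['force']); 
print('paddle centre in tool',(np.array([475.2,242.8,85])-e)@T)
im,d,P=grab('wrist'); save('w5',im)
E
```

```text
[424.  235.6 100.9] [ 3.1387e+00 -1.2000e-03  1.6978e+00] -0.22483627181166888 [0.00240135 0.25185237 0.75706462]
paddle centre in tool [ 0.65838669 51.65150943 16.00147079]
```

View pics/w5.png

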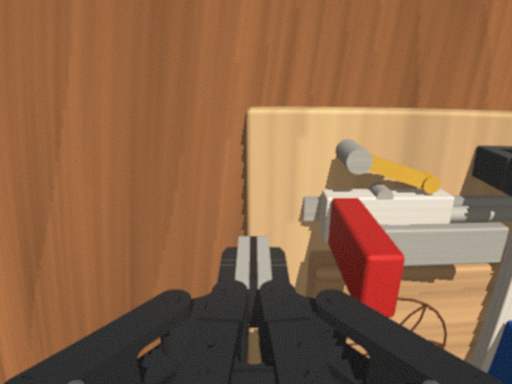

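>>> {"op": "play_rows", "data": {
  "targets": [
    [1, 0, 1, 0, 0],
    [1, 0, 2, 0, 0],
    [1, 0, 2.5, 0, 0],
    [1, 0, 2.8, 0, 0],
    [1, 0, 3.1, 0, 0],
    [1, 0, 3.4, 0, 0],
    [1, 0, 3.4, 0, 0],
    [1, 0, 3.4, 0, 0]
  ]
}}

```text
clock: 12.2
eef_pos: [455.7, 239.2, 99.1]
tool_rot: [-3.14, 0.001, 1.699]
force: [-4.5, -0.8, 2.0]
width: 0.4
gripper_force: 2.4
```

>>> {"op": "play_rows", "data": {
  "targets": [
    [1, 0, 0.5, 0, 0],
    [1, 0, 1, 0, 0],
    [1, 0, 1.5, 0, 0],
    [1, 0, 2, 0, 0],
    [1, 0, 2.5, 0, 0],
    [1, 0, 3, 0, 0],
    [1, 0, 3.4, 0, 0],
    [1, 0, 3.7, 0, 0],
    [1, 0, 3.7, 0, 0],
    [1, 0, 3.7, 0, 0]
  ]
}}

```text
clock: 13.2
eef_pos: [490.4, 243.7, 99.1]
tool_rot: [-3.136, 0.002, 1.699]
force: [-9.8, -0.7, 6.4]
width: 0.4
gripper_force: 4.9
```

```bash
python3 - <<'E'
from h import *
s=ctrl.read_state(); print(s['eef_pos'].round(1),s['force'].round(1),s['tool_rot'].round(3),s['width'])
for cam in('top','wrist'):
    im,d,P=grab(cam); save('p_'+cam,im)
    r,g,b=[im[...,i].astype(int) for i in range(3)]
    X,Y,Z=P[...,0],P[...,1],P[...,2]
    q=trim(P[(Z>98)&(Z<112)&(r>140)&(g<80)&(Y>200)]); print(cam,'paddle top',len(q),rect(q) if len(q) else 0,np.median(q,0) if len(q) else 0)
E
```

```text
[490.4 243.7  99.1] [-9.8 -0.7  6.4] [-3.136e+00  2.000e-03  1.699e+00] 0.3712823726069177
top paddle top 0 0 0
wrist paddle top 1597 (array([511.3, 253.9]), array([14.9, 18.5]), 9.9) [510.92045922 256.52915488 104.23215569]
```

View pics/p_wrist.png

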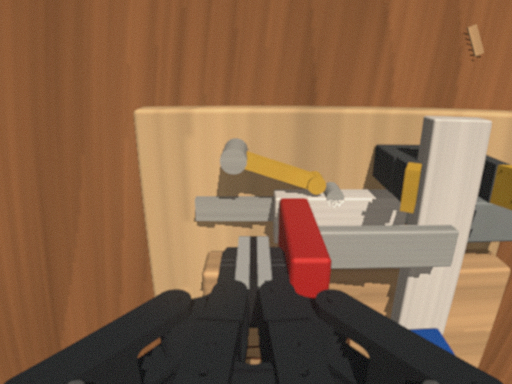

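>>> {"op": "play_rows", "data": {
  "targets": [
    [1, 0, 0.2, 0, 0],
    [1, 0, 0.4, 0, 0],
    [1, 0, 0.5, 0, 0],
    [1, 0, 0.5, 0, 0],
    [1, 0, 0.5, 0, 0],
    [1, 0, 0.5, 0, 0],
    [1, 0, 0.5, 0, 0],
    [1, 0, 0.5, 0, 0]
  ]
}}

```text
clock: 14.1
eef_pos: [494.9, 244.3, 99.1]
tool_rot: [-3.135, 0.002, 1.699]
force: [-10.1, -2.0, 7.1]
width: 0.0
gripper_force: 5.3
```

```bash
python3 - <<'E'
from h import *
s=ctrl.read_state(); e=s['eef_pos']; print(e.round(1),s['force'].round(1),abs(s['qd']).max())
print('travel',(e[0]-424)*.992+(e[1]-235.6)*.127-29.6)
im,d,P=grab('wrist')
r,g,b=[im[...,i].astype(int) for i in range(3)]
X,Y,Z=P[...,0],P[...,1],P[...,2]
q=trim(P[(Z>98)&(Z<112)&(r>140)&(g<80)&(Y>200)]); c=rect(q)[0]; print('paddle',(c-[475.2,242.8])@[.992,.127])
k=trim(P[(b>r+60)&(Z>80)&(Z<92)&(Y>50)]); print('block',rect(k) if len(k) else 0)
q=trim(P[(Z>50)&(Z<66)&(abs(r-b)<50)&(r>150)&(X>560)&(X<620)&(Y>180)]);
for lo in range(190,330,20):
    k=q[(q[:,1]>lo)&(q[:,1]<lo+20)]
    if len(k)>20: print(lo,k.mean(0).round(1))
E
```

```text
[494.9 244.3  99.1] [-10.1  -2.    7.1] 0.0017955157283359457
travel 41.85827457827414
paddle 41.82219999999998
block 0
190 [595.5 204.   59.5]
210 [592.2 220.2  59.5]
230 [595.8 234.9  59.5]
250 [586.7 265.9  59.8]
270 [584.6 280.2  59.5]
290 [582.  300.2  59.5]
310 [581.1 314.2  58.8]
```

Travel is about 42 mm, held with about 10 N and steady, and the bar is still seated. Handing in.

```bash
python3 -c "
from cell import ctrl
print(ctrl.finish_job())"
```

```text
the job is handed in; nothing more can be done
None
```

I set the bar down flat in both cradles and released it; the job is handed in with the arm still holding the paddle at about 42 mm, past the click, with about 10 N; no verdict came back.

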